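# Clamp the carving block with the squeeze-lever frame

### The job

Clamp the carving block in the bench holder: squeeze the frame's release lever and keep it squeezed while you slide the frame until its sprung pad has pushed the block flat against the fence. Let the lever go so that its pawl drops fully into a notch, with the pad partly pushed in but not to its stop. Be gentle with the block, leave the things around the holder alone, and let go of everything at the end.

Things in the scene. Friction and masses are not known exactly. Their poses are not given: they have to be found in the camera images.
- board: Plywood board of the bench holder, fixed to the bench, 170 (x) by 360 (y) by 18 mm; origin at the centre of its underside. The frame slides along the board's own +y, towards the fence. A steel strip with notches is fixed along its +x side (16 mm wide, centred at x = 63 mm, top at z = 30.5 mm above the board's underside). The notches have upright walls, are 7 mm wide and unevenly spaced, 10 to 12 mm from one to the next; where they lie is not measured.
- fence: Fixed wooden fence across the board, 130 (x) by 20 (y) by 28 mm high; origin at the centre of its underside, on the board's top; axes parallel to the board's. Its -y side faces the block. Its place along the board differs from time to time.
- block: Loose carving block, wood with grey lino on top, 80 (x) by 70 (y) by 22 mm high, about 0.2 kg; origin at the centre of its underside. It lies on the board between the pad and the fence, up to 20 mm short of the fence and turned by up to 0.08 rad. Flat against the fence its origin is 45 mm from the fence's origin, in the fence's -y.
- handle (a point): Centre of the grip part of the fixed upright post of the sliding frame: black, 34 (x) by 12 (y) mm, its top 104 mm and this point 88 mm above the board's underside. It moves with the frame. The frame slides 6 N stiff along the board's y (about 100 mm of travel from its start), once the pawl is lifted.
- lever_grip (a point): Axis of the round black grip bar (14 mm thick, 34 mm long along x) at the top of the release lever, 88 mm above the board's underside. Lever free: 38 mm from handle in the board's +y, so post and lever together measure 51 mm over their outer sides; fully squeezed they measure 40 mm. It is squeezed towards the post (-y) against a spring, about 4 N at the start and 9 N fully squeezed. Nothing stands above 52 mm over the board's underside between lever and fence.
- lever (a joint): Angle of the release lever (rad): 0 = free, pawl fully down in a notch; 0.22 = fully squeezed. It pivots on the frame, 34 mm above the board's underside. The pawl clears the strip from about 0.14; let go between two notches, the pawl rests on the strip and the lever stays at 0.11 to 0.13 until the frame is slid on and the pawl drops in; caught on a notch's edge or wall it can hang part-way until the frame is nudged on (about 1 mm of play either way in a notch).
- pad_face (a point): Centre of the front face (80 mm along x, 26 mm high) of the wooden pad on the sliding frame, facing the fence (+y), 33 mm above the board's underside; with the pad out it is 115 mm from handle in the board's +y.
- pad (a joint): How far the sprung pad is pushed back into the frame (m): 0 = out, 0.016 = at its stop. Its spring starts at 2.5 N and reaches 5 N at the stop; pushing the block along the board takes less than 2.5 N. The frame's own stiffness keeps the pad from sliding the frame back, but the stronger spring of the lever does shove the frame back (-y) while the lever is eased, unless the post is held from behind.
- mug: White mug, 76 mm across, 90 mm high, a bystander.
- tape: Cardboard ring (empty tape core), 96 mm across, 24 mm high, a bystander.
- ink: Amber glass jar with black cap, 56 mm across, 85 mm high, a bystander.
Not all that is in view belongs to the job. What is meant by the block is not pink, and is the smaller of those in its own colour.

How it is judged:
On the way, in this order (a step that is already met when the one before it is completed fails the run):
1. the release lever is squeezed, the pawl lifted clear (value of joint lever above 0.14 rad), for 0.2 s.
2. the frame is slid until its pad is pushed in by the block against the fence (value of joint pad above 0.0015 m and y of block in the frame of fence above -0.048 m), for 0.1 s.
At the end, for the whole second after the job is handed in: The lever is free with its pawl down in a notch (lever below 0.035 rad), the pad is pushed in between 1.2 and 15.5 mm, and the block lies at rest on the board, pressed (over 1 N) flat against the fence (within 2.5 mm and 0.035 rad) (value of joint lever below 0.035 rad and value of joint pad between 0.0012 and 0.0155 m and y of block in the frame of fence above -0.0475 m and angle between the x axis of block and the x axis of fence, either way round below 0.035 rad and z of block in the frame of fence below 0.004 m and linear speed of block below 0.01 m/s and contact force between block and fence above 1 N); the robot touches nothing.
It fails at once if the block is pressed against the fence with more than 15 N (the pad rammed to its stop) (contact force between block and fence above 15 N).
It fails at once if a bystander is disturbed (distance of any of mug, tape, ink from where it was at the start of the episode above 0.02 m).
It also fails if it takes over 45 s, if anything falls off the work surface, if the arm or the gripper's body presses on something with over 40 N, if the wrist force passes 120 N, or if a joint passes its speed limit or range.

### The arm

A 6-joint arm with a two-finger parallel gripper is mounted at the origin on the work surface. World frame = base frame: x ahead of the robot, y to its left, z up, the work surface at z = 0. Lengths are in m, angles in rad, forces in N, time in s.
With the tool pointing down it reaches from about 0.275 to 0.725 m from the base axis. Payload 15.9 kg.
Tool frame: the origin (TCP) lies on the centre line of the jaws, within the pads' length; the fingertips stand 22 mm ahead of it and the grasp point (between the pads) lies 3 mm ahead of it (robot.finger_overhang is the distance from the TCP to the fingertips, in m); x points along the fingers, y is the direction in which the jaws open and shut, and the axes are right-handed (so a half turn about x gives the same grasp; the last joint's range is limited). The gripper opens to 85 mm and grips with 20 to 120 N. Pads are 22 mm wide; open, the fingers measure 114 mm over their backs; the gripper's body (76 mm by 85 mm) begins 54 mm behind the grasp point. The pads swing forward as they close: fully open they stand 13 mm farther back than shut.
Start: joints at [1.193, 0.213, -0.034, 1.323, 0, 1.571], TCP at [0.184, 0.465, 0.224] pointing down, gripper open.
Joint ranges: [-2.98, 2.98], [-0.74, 1.72], [-1.14, 1.35], [-2.1, 2.04], [-1.57, 1.44], [-3.14, 3.14]. Speed limits (rad/s): [1.89, 1.89, 2.39, 2.57, 3.14, 3.14].

### API

Orientations are given as [roll, pitch, yaw] about the fixed x, y, z axes, in that order (R = Rz(yaw) Ry(pitch) Rx(roll)).
In Python, from cell import robot, imaging gives the robot as it stands. Calls block until the motion is done:
- robot.move_ptp(position, orientation): joint-space move of the TCP to a pose.
- robot.movel(position, frame=None, vel=0.15, until_force=None): straight line of the TCP; frame=None keeps the orientation; vel is the mean speed in m/s. With until_force (N) it stops when the force on the tool has changed by that much, and returns True; else False.
- robot.move_joints(angles): joint-space move.
- robot.gripper_to(opening, force=None): finger opening in m; force is the grip in N (None keeps the last); returns when the fingers have stopped.
- robot.wait(seconds).
- robot.inverse_kinematics(position, orientation): joint angles nearest the present ones, or None.
- robot.sense(): the state.
- imaging.grab_frame(name): name is "scene" or "top" or "wrist"; returns the picture (480x640x3 uint8, red, green, blue); there is no depth.
- imaging.calibration(name): a dict with "intrinsics" (3x3 intrinsics, pixels), "k1" (the pictures are not rectified: a ray, as slopes to the right and down, at radius r is drawn at 1 + k1 r^2 times it, then the intrinsics apply), "rvec" (rotation vector, rad) and "tvec" (3), from world to camera coordinates, as OpenCV has them. Camera axes: x right, y down, z forward; pixel columns grow to the right and rows downward; lengths in m; the calibration is good to about 2 mm. A picture is of the moment at which its call begins: read the wrist's pose just before it. calibration takes no time and is no camera call; for the wrist camera it gives the pose at the moment of the call.
A pose or a line that the arm cannot do raises robot.Unreachable and nothing moves.
- robot.close_job(): hands the job in, once; it reports no verdict.
The state is a dict: "clock": time; "joints": joint angles; "dq": joint speeds; "tau": joint torques, N m; "ee_pos": TCP position; "tool_rot": TCP orientation; "contact_force": force on the tool from outside, world axes, zero at the start; "ft_torque": the same for the moment, N m; "opening": finger opening in m.
Only numpy, scipy, OpenCV 4.12 (cv2) and the standard library are available. Lean on these libraries where they do the work, as an engineer would, in place of code of your own. Each camera call takes 0.05 s, during which the arm holds its last target. There are 200 camera calls.

## Working session

There is one attempt and no reset: what is moved stays moved. The work goes in short steps, each a Python script; the robot and the scene stay as the last script left them, time stands still between calls to the robot, and variables do not carry over. Pictures are saved under pics/ and viewed, about 8 in all and at most 12, crops included, and the job is handed in when it is done.

```bash
mkdir -p pics; ls; python3 - <<'E'
from cell import robot, imaging
import cv2,numpy as np
for n in("scene","top"):
    im=imaging.grab_frame(n); cv2.imwrite(f"pics/{n}0.png",im[...,::-1]); c=imaging.calibration(n); print(n,c)
print(robot.sense())
E
```

```text
pics
scene {'intrinsics': array([[506.51148677,   0.        , 318.01496567],
       [  0.        , 506.51148677, 232.77861966],
       [  0.        ,   0.        ,   1.        ]]), 'k1': 0.02106210280953441, 'rvec': array([ 1.71098243,  1.87595323, -0.71436304]), 'tvec': array([ 0.0168861 , -0.37497479,  1.78156101])}
top {'intrinsics': array([[598.58457869,   0.        , 319.49733486],
       [  0.        , 598.58457869, 237.44789604],
       [  0.        ,   0.        ,   1.        ]]), 'k1': -0.01590924952509384, 'rvec': array([ 2.17167885, -2.20154883,  0.0705549 ]), 'tvec': array([0.05888596, 0.55709829, 1.63696856])}
{'clock': 0.1, 'joints': array([ 1.19299557e+00,  2.13311905e-01, -3.49801779e-02,  1.32350951e+00,
        1.77773819e-05,  1.57078234e+00]), 'dq': array([-5.45521261e-04, -1.34164350e-03,  2.24484642e-03,  2.12726605e-03,
        4.46658794e-05,  2.75167300e-04]), 'tau': array([ 5.68662253e-04, -6.87254477e+01,  4.87804627e+01,  1.23386041e-02,
        8.08188656e-05,  7.07181334e-05]), 'ee_pos': array([0.18431719, 0.46444872, 0.2230696 ]), 'tool_rot': array([-1.58849274,  1.5697909 , -1.96627951]), 'contact_force': array([-0.4966888 , -0.44496441, -0.25865012]), 'ft_torque': array([-0.03856237,  0.00099612,  0.0350527 ]), 'opening': 0.0857042438440207}
```

View pics/top0.png

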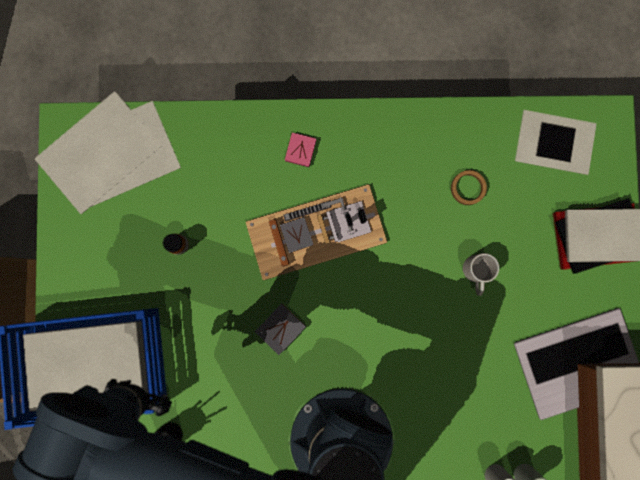

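View pics/scene0.png

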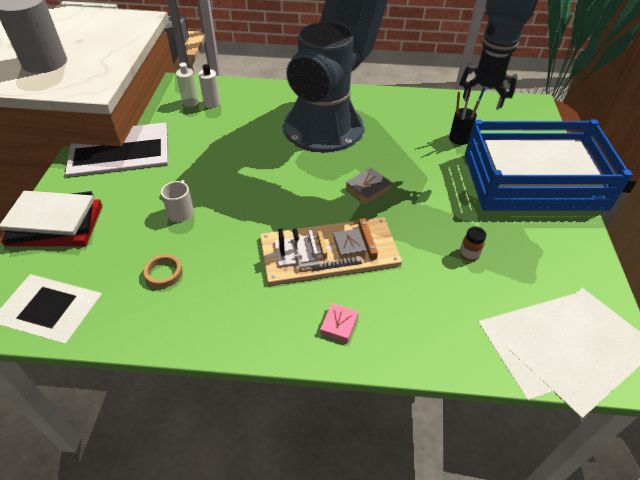

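The top view shows the holder with corners near (372,184), (387,243), (263,279) and (247,220). The fence is at the left at about (277,243), and the post and lever are at about (350,215). The second grey block, off the board at (283,328), is a decoy. Next I'll look from close by.

```bash
cat > h.py <<'E'
from cell import robot, imaging
import cv2,numpy as np
from scipy.spatial.transform import Rotation as R
def ray(c,px):
    K=c["intrinsics"]; k=c["k1"]
    s=cv2.undistortPoints(np.array(px,float).reshape(-1,1,2),K,np.array([k,0,0,0,0.]))[:,0]
    M=cv2.Rodrigues(c["rvec"])[0]; o=-M.T@c["tvec"]
    return o,np.c_[s,np.ones(len(s))]@M
def plane(c,px,z):
    o,d=ray(c,px); return o+d*((z-o[2])/d[:,2])[:,None]
def proj(c,P):
    return cv2.projectPoints(np.array(P,float).reshape(-1,1,3),c["rvec"],c["tvec"],c["intrinsics"],np.array([c["k1"],0,0,0,0.]))[0][:,0]
def tri(cs,pxs):
    A=np.zeros((3,3));b=np.zeros(3)
    for c,p in zip(cs,pxs):
        o,d=ray(c,[p]); d=d[0]/np.linalg.norm(d[0]); Q=np.eye(3)-np.outer(d,d); A+=Q;b+=Q@o
    return np.linalg.solve(A,b)
def ori(yaw):
    # tool x down, tool y along board y (yaw)
    y=np.array([-np.sin(yaw),np.cos(yaw),0]);x=np.array([0,0,-1.])
    return R.from_matrix(np.c_[x,y,np.cross(x,y)]).as_euler('xyz')
E
python3 - <<'E'
from h import *
c=imaging.calibration("top")
print(plane(c,[(372,184),(387,243),(263,279),(247,220),(283,243),(297,236),(350,215)],0.018).round(3))
P=plane(c,[(372,184),(387,243),(263,279),(247,220)],0.018); ct=P.mean(0); d=P[2]-P[1]+P[3]-P[0]; yaw=np.arctan2(-d[0],d[1]); print(ct,yaw)
s=robot.sense(); w=imaging.calibration("wrist"); M=cv2.Rodrigues(w["rvec"])[0]; T=R.from_euler('xyz',s["tool_rot"]).as_matrix()
print("cam in tool",T.T@(-M.T@w["tvec"]-s["ee_pos"]), "cam axes in tool\n",(T.T@M.T).round(3),w["intrinsics"],w["k1"])
for yw in(yaw,yaw+np.pi):
    for p in((ct[0],ct[1],.33),(ct[0],ct[1],.1)): print(robot.inverse_kinematics(p,ori(yw)))
E
```

```text
[[ 0.705 -0.097  0.018]
 [ 0.54  -0.135  0.018]
 [ 0.445  0.208  0.018]
 [ 0.609  0.252  0.018]
 [ 0.544  0.152  0.018]
 [ 0.563  0.113  0.018]
 [ 0.619 -0.034  0.018]]
[0.57483872 0.05703552 0.018     ] 0.2685154788553724
cam in tool [-0.15016477  0.00062216 -0.0798802 ] cam axes in tool
 [[ 0.001 -0.312  0.95 ]
 [ 1.     0.001 -0.001]
 [-0.     0.95   0.312]] [[381.88649917   0.         320.61361197]
 [  0.         381.88649917 237.25767826]
 [  0.           0.           1.        ]] -0.0733985471709923
[ 0.09889635  0.4078908   0.50339017  1.66629569  0.         -0.16961913]
[ 0.09889635  0.42141513 -0.06174426  1.08763693  0.         -0.16961913]
[0.09889635 0.4078908  0.50339017 1.66629569 0.         2.97197353]
[ 0.09889635  0.42141513 -0.06174426  1.08763693  0.          2.97197353]<sys>:0: UserWarning: Gimbal lock detected. Setting third angle to zero since it is not possible to uniquely determine all angles.
```

```bash
python3 -W ignore - <<'E'
from h import *
import pickle
ct=np.array([.575,.057]); yaw=.2685; ey=np.array([-np.sin(yaw),np.cos(yaw)])
cs=[]
for i,o in enumerate((.07,-.07)):
    p=np.r_[ct+ey*o,.21]
    robot.move_ptp(p,ori(yaw)); robot.wait(.3)
    c=imaging.calibration("wrist"); im=imaging.grab_frame("wrist"); cs.append(c)
    cv2.imwrite(f"pics/w{i}.png",im[...,::-1])
pickle.dump(cs,open("cs.pkl","wb")); print(robot.sense()["clock"],robot.sense()["contact_force"])
E
```

```text
3.25 [ 0.27324151  0.49915825 -0.39914887]
```

View pics/w0.png

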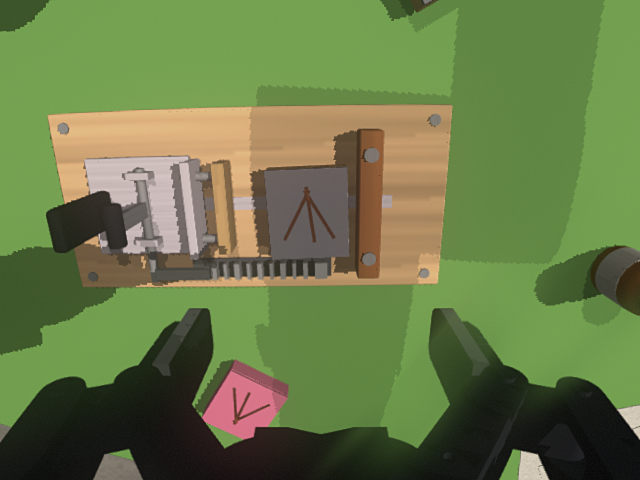

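View pics/w1.png

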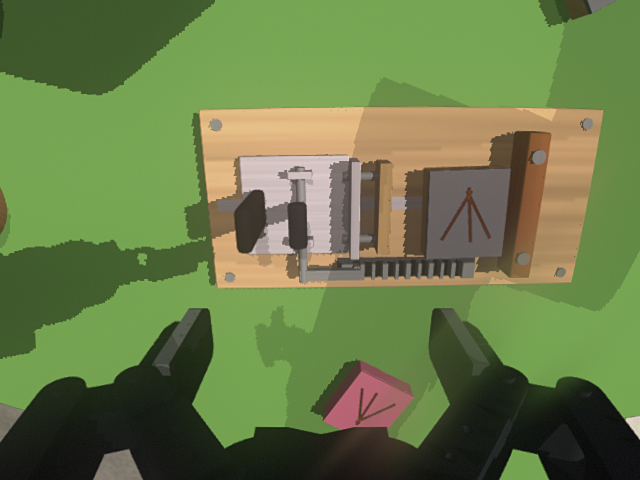

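w0 and w1 show the whole holder. Image right is board +y and image down is +x. In w1 the post is at about (250,222), the lever grip at (298,225), the pad at (384,210), the block at (467,212) and the fence at (530,205). I'll refine these with masks and a zoomed crop.

```bash
python3 -W ignore - <<'E'
from h import *
import pickle
cs=pickle.load(open("cs.pkl","rb"))
ims=[cv2.imread(f"pics/w{i}.png") for i in(0,1)]
a=cv2.resize(ims[0][180:255,40:140],None,fx=4,fy=4,interpolation=cv2.INTER_CUBIC)
b=cv2.resize(ims[1][180:255,220:320],None,fx=4,fy=4,interpolation=cv2.INTER_CUBIC)
row=np.hstack([a,b]); row=cv2.convertScaleAbs(row,alpha=2.0,beta=25)
c=cv2.resize(ims[0][120:285,340:400],None,fx=4,fy=1.8); 
d=cv2.resize(ims[1][120:285,495:560],None,fx=4,fy=1.8)
r2=np.hstack([c,d]); r2=cv2.copyMakeBorder(r2,0,0,0,800-r2.shape[1],0); cv2.imwrite("pics/z.png",np.vstack([row,r2]))
yaw=.2685
for i in(0,1):
    h=cv2.cvtColor(ims[i],cv2.COLOR_BGR2HSV)
    g=((h[...,0]>35)&(h[...,0]<60)&(h[...,1]>90)).astype(np.uint8)
    m=(1-g); m[295:]=0; m=cv2.morphologyEx(m,cv2.MORPH_OPEN,np.ones((5,5)))
    w=((h[...,0]<26)&(h[...,1]>60)&(h[...,2]>60)).astype(np.uint8); w[295:]=0
    n,l,s,_=cv2.connectedComponentsWithStats(w); k=1+np.argmax(s[1:,4])
    hull=cv2.convexHull(np.argwhere(l==k)[:,::-1].astype(np.int32))
    q=cv2.approxPolyDP(hull,12,True)[:,0]; P=plane(cs[i],q,.018); print("board",q.tolist(),P.round(4).tolist())
    f=((h[...,0]<13)&(h[...,1]>110)&(h[...,2]>40)).astype(np.uint8); f[295:]=0;f=cv2.morphologyEx(f,cv2.MORPH_OPEN,np.ones((3,3)))
    n,l,s,_=cv2.connectedComponentsWithStats(f)
    for k in range(1,n):
        if s[k,4]>800:
            q=cv2.boxPoints(cv2.minAreaRect(np.argwhere(l==k)[:,::-1].astype(np.float32))); print("fence",s[k],q.round(1).tolist(),plane(cs[i],q,.046).round(4).tolist())
E
```

```text
board [[451, 105], [436, 283], [82, 284], [48, 115]] [[0.4423, 0.2099, 0.018], [0.603, 0.2562, 0.018], [0.7005, -0.0869, 0.018], [0.5417, -0.1321, 0.018]]
board [[602, 110], [570, 282], [217, 287], [200, 110]] [[0.4425, 0.2092, 0.018], [0.6032, 0.256, 0.018], [0.7023, -0.0862, 0.018], [0.5412, -0.1321, 0.018]]
```

View pics/z.png

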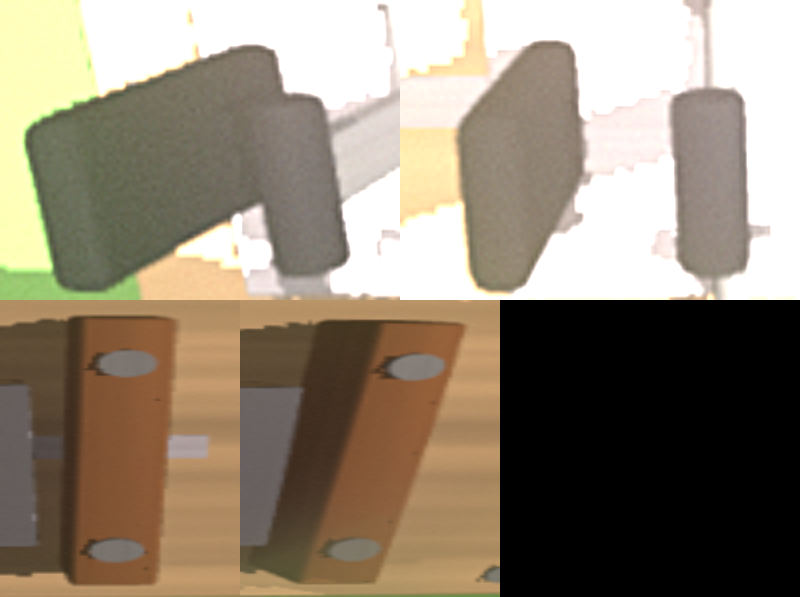

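```bash
python3 -W ignore - <<'E'
from h import *
import pickle
cs=pickle.load(open("cs.pkl","rb"))
B=np.array([[.4424,.2095],[.6031,.2561],[.7014,-.0866],[.5414,-.1321]]); ct=B.mean(0)
d=B[0]-B[3]+B[1]-B[2]; yaw=np.arctan2(-d[0],d[1]); e=B[1]-B[0]+B[2]-B[3]; print("yaw",yaw,np.arctan2(e[1],e[0]),ct,np.linalg.norm(d)/2,np.linalg.norm(e)/2)
Rb=np.array([[np.cos(yaw),-np.sin(yaw)],[np.sin(yaw),np.cos(yaw)]])
def b(P): P=np.array(P); return np.r_[Rb.T@(P[:2]-ct),P[2]].round(4)
T={"postTL":((47.2,212),(235.2,211.5)),"postBL":((53.5,250.5),(239,250)),"lever":((115.7,225.7),(297.5,225)),
"f-y0":((361.2,131),(531,132)),"f-y1":((358.7,277),(511.2,275.5)),"f+y0":((384.2,130),(551,132)),"f+y1":((379.5,277),(530,276.5)),
"blkTR":((347.5,168),(508,169)),"blkBR":((348.5,256),(504,257)),"boardTL":((48,115),(200,110)),"boardBR":((436,283),(570,282))}
for k,v in T.items(): print(k,b(tri(cs,v)), [b(plane(cs[i],[v[i]],.104 if k[0]=='p' else .095 if k[0]=='l' else .018 if k[:3]=='boa' else .046 if k[0]=='f' else .04)[0]).tolist() for i in(0,1)])
E
```

```text
yaw 0.2807105942146294 0.2796581860191678 [0.572075 0.061725] 0.3560876928510729 0.16683142689553426
postTL [-0.0136 -0.1342  0.1008] [[-0.0146, -0.1316, 0.104], [-0.0142, -0.1334, 0.104]]
postBL [ 0.0141 -0.1328  0.105 ] [[0.0149, -0.1337, 0.104], [0.0142, -0.133, 0.104]]
lever [ 0.0014 -0.0917  0.0859] [[-0.001, -0.0864, 0.095], [-0.0014, -0.0911, 0.095]]
f-y0 [-0.0638  0.0984  0.0451] [[-0.0632, 0.0983, 0.046], [-0.0645, 0.0979, 0.046]]
f-y1 [0.0627 0.0985 0.0469] [[0.0635, 0.0987, 0.046], [0.0626, 0.099, 0.046]]
f+y0 [-0.0642  0.1173  0.0424] [[-0.0639, 0.1167, 0.046], [-0.0647, 0.1151, 0.046]]
f+y1 [0.0642 0.1175 0.0454] [[0.0638, 0.1174, 0.046], [0.064, 0.1171, 0.046]]
blkTR [-0.0322  0.0885  0.0334] [[-0.033, 0.088, 0.04], [-0.0333, 0.0852, 0.04]]
blkBR [0.0437 0.0892 0.0463] [[0.0456, 0.0897, 0.04], [0.0468, 0.0926, 0.04]]
boardTL [-0.0831 -0.1776  0.0183] [[-0.0829, -0.1778, 0.018], [-0.0833, -0.1777, 0.018]]
boardBR [0.084  0.1785 0.0174] [[0.0836, 0.1783, 0.018], [0.0837, 0.1781, 0.018]]
```

Post back face is at board y ≈ -0.134, so the handle is at about -0.128. The fence face is at +0.0985, so the pad reaches the seated block after about 41 mm of slide. Now I'll squeeze.

```bash
cat >> h.py <<'E'
YAW=.2805; CT=np.array([.5721,.0617]); RB=np.array([[np.cos(YAW),-np.sin(YAW)],[np.sin(YAW),np.cos(YAW)]])
def W(x,y,z): return np.r_[CT+RB@[x,y],z]
def st(t=""):
    s=robot.sense(); print(t,"t%.2f"%s["clock"],"b",np.r_[RB.T@(s["ee_pos"][:2]-CT),s["ee_pos"][2]].round(4),"open %.4f"%s["opening"],"F",np.r_[RB.T@s["contact_force"][:2],s["contact_force"][2]].round(1)); return s
E
python3 -W ignore - <<'E'
from h import *
robot.move_ptp(W(0,-.114,.16),ori(YAW)); st()
print(robot.movel(W(0,-.114,.091),vel=.08,until_force=6)); st()
robot.gripper_to(.060,20); st()
robot.gripper_to(.030,20); robot.wait(.3); st()
cv2.imwrite("pics/g.png",imaging.grab_frame("wrist")[...,::-1])
E
```

```text
t3.61 b [-0.0007 -0.114   0.1591] open 0.0855 F [-0.4 -0.   1.3]
False
 t4.62 b [ 0.0004 -0.1141  0.0916] open 0.0854 F [ 0.1 -0.6  0.4]
 t5.00 b [ 1.00e-04 -1.14e-01  9.12e-02] open 0.0600 F [ 0.4  0.2 -1. ]
 t5.71 b [ 0.0002 -0.1181  0.0921] open 0.0302 F [ -3.8 -26.6   5.6]
```

View pics/g.png

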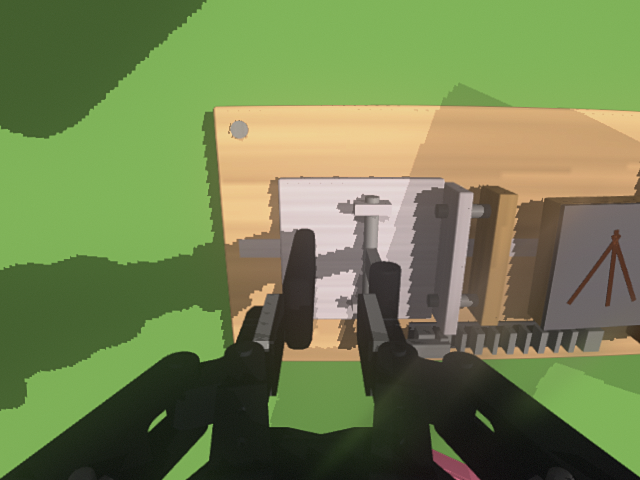

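```bash
python3 -W ignore - <<'E'
from h import *
st()
c=imaging.calibration("wrist"); im=imaging.grab_frame("wrist")
s=robot.sense(); b=RB.T@(s["ee_pos"][:2]-CT); z=s["ee_pos"][2]
for n,p in {"tcp":(b[0],b[1],z),"tipC":(b[0],b[1],z-.022),"tipL":(b[0],b[1]-.015,z-.022),"tipR":(b[0],b[1]+.015,z-.022),"tipR-x":(b[0]-.011,b[1]+.015,z-.022),"tipR+x":(b[0]+.011,b[1]+.015,z-.022),"postbackTop":(0,-.134,.104),"posttop-x":(-.017,-.134,.104),"posttop+x":(.017,-.134,.104),"lev":(0,-.0895,.088),"lev-x":(-.017,-.0895,.088),"lev+x":(.017,-.0895,.088),"fence":(-.063,.0985,.046)}.items(): print(n,proj(c,W(*p)).round(0))
z=cv2.resize(im[215:415,210:430],None,fx=3.6,fy=3,interpolation=cv2.INTER_CUBIC); cv2.imwrite("pics/g2.png",cv2.convertScaleAbs(z,alpha=2.5,beta=20)[...,::-1])
E
```

```text
t5.76 b [ 0.0002 -0.1181  0.0921] open 0.0303 F [ -5.4 -26.8   6. ]
tcp [[320. 303.]]
tipC [[320. 282.]]
tipL [[290. 282.]]
tipR [[351. 282.]]
tipR-x [[351. 261.]]
tipR+x [[350. 302.]]
postbackTop [[281. 316.]]
posttop-x [[279. 278.]]
posttop+x [[282. 351.]]
lev [[384. 298.]]
lev-x [[386. 263.]]
lev+x [[382. 331.]]
fence [[713. 155.]]
```

View pics/g2.png

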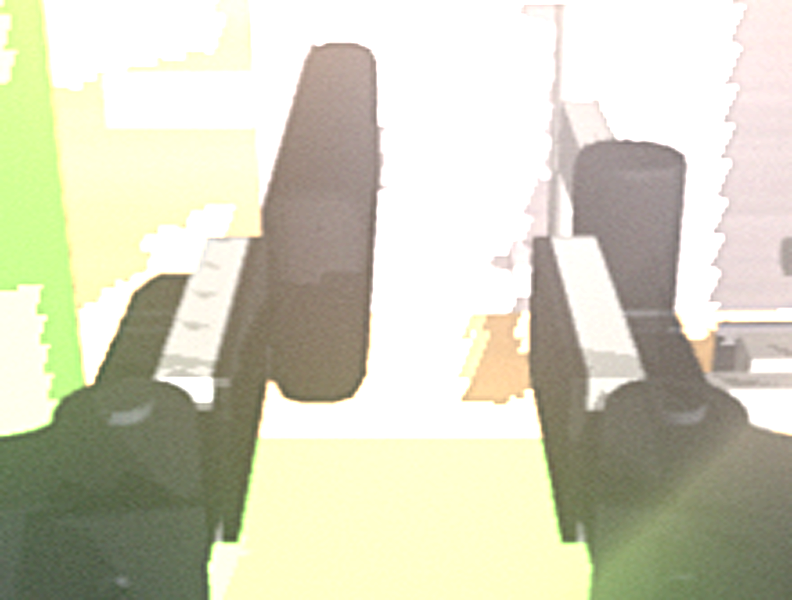

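The picture shows the left finger pressing the post. The right finger, whose tip is at about (358,295), lies over the grip bar instead of in front of it. Its image position puts the fingertips about 35 mm higher than the stated overhang, so the bar was missed and the lever is still free. I'll check the overhang value, open, and go lower.

```bash
python3 -W ignore - <<'E'
from h import *
print(robot.finger_overhang)
robot.gripper_to(.085,20); st()
robot.movel(W(0,-.114,.0912),vel=.05); robot.wait(.2); st("z91")
print(robot.movel(W(0,-.114,.066),vel=.05,until_force=5)); st("down")
c=imaging.calibration("wrist"); im=imaging.grab_frame("wrist")
print(proj(c,np.array([W(0,-.0825,.088),W(0,-.134,.104),W(0,.0985,.046)])).round(0).tolist())
cv2.imwrite("pics/g3.png",cv2.convertScaleAbs(im[150:450,120:520],alpha=2)[...,::-1])
E
```

```text
0.022
 t6.38 b [ 0.     -0.1138  0.091 ] open 0.0848 F [ 1.4 -0.9 -0.7]
z91 t6.83 b [ 0.     -0.114   0.0912] open 0.0848 F [ 0.3 -0.5 -0.6]
False
down t7.48 b [ 0.    -0.114  0.066] open 0.0849 F [-0.2  0.1  0.2]
[[401.0, 330.0], [262.0, 355.0], [714.0, 280.0]]
```

View pics/g3.png

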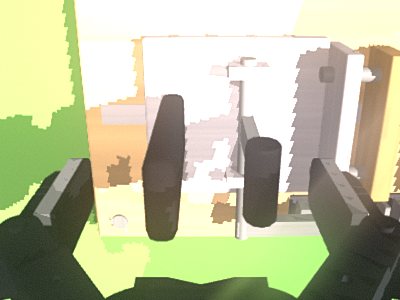

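The fingers now straddle the post at (283,320) and the bar at (383,330), with the bar's outer edge where I predicted. Squeeze.

```bash
python3 -W ignore - <<'E'
from h import *
robot.gripper_to(.055,20); st()
robot.gripper_to(.036,20); robot.wait(.4); st("squeezed")
E
```

```text
t7.94 b [ 0.0002 -0.1136  0.0662] open 0.0550 F [0.3 4.9 3.1]
squeezed t8.62 b [ 0.0003 -0.1143  0.0666] open 0.0383 F [-1.6  0.9  8.2]
```

```bash
python3 -W ignore - <<'E'
from h import *
y0=-.1143
print(robot.movel(W(0,y0+.028,.0664),vel=.05,until_force=25)); st("28")
for d in range(30,46):
    hit=robot.movel(W(0,y0+d/1000,.0664),vel=.02,until_force=12); st(str(d)+str(hit))
    if hit: break
E
```

```text
False
28 t9.32 b [ 0.0002 -0.0865  0.0667] open 0.0381 F [-0.1  0.   5.6]
30False t9.57 b [ 0.0002 -0.0848  0.0667] open 0.0386 F [-0.4 -4.6  5.2]
31False t9.82 b [ 0.0003 -0.0839  0.0667] open 0.0384 F [-0.4 -4.8  4.7]
32False t10.07 b [ 0.0002 -0.083   0.0667] open 0.0380 F [-0.1 -5.7  4.8]
33False t10.32 b [ 0.0002 -0.082   0.0667] open 0.0385 F [-0.4 -5.5  4.3]
34False t10.57 b [ 0.0002 -0.081   0.0667] open 0.0380 F [-0.4 -6.4  4.1]
35False t10.82 b [ 0.0002 -0.08    0.0667] open 0.0383 F [-0.  -6.5  5.6]
36False t11.07 b [ 0.0002 -0.079   0.0667] open 0.0385 F [-0.3 -5.6  4.8]
37False t11.32 b [ 0.0002 -0.078   0.0666] open 0.0383 F [ 0.4 -5.   5.1]
38False t11.57 b [ 0.0002 -0.077   0.0667] open 0.0380 F [-0.1 -5.2  5.2]
39False t11.82 b [ 0.0002 -0.076   0.0667] open 0.0384 F [-1.  -5.3  5.4]
40False t12.07 b [ 0.0002 -0.0751  0.0667] open 0.0385 F [-0.6 -5.5  5.6]
41False t12.32 b [ 0.0002 -0.0742  0.0667] open 0.0383 F [-0.2 -7.6  5. ]
42False t12.57 b [ 0.0002 -0.0733  0.0667] open 0.0382 F [-0.4 -7.5  5.4]
43False t12.82 b [ 0.0002 -0.0723  0.0667] open 0.0385 F [-0.6 -7.7  4. ]
44False t13.07 b [ 0.0002 -0.0713  0.0667] open 0.0385 F [-0.3 -7.3  5.9]
45False t13.32 b [ 0.0002 -0.0703  0.0667] open 0.0383 F [-0.1 -8.2  4.3]
```

The force rises at TCP y = -0.0746, so the block is seated against the fence and the pad is now about 4 mm in. I'll back off to about 2.3 mm, ease the lever while holding the post from behind, then push on until the pawl locks.

```bash
python3 -W ignore - <<'E'
from h import *
Z=.0664
robot.movel(W(0,-.0723,Z),vel=.02); s=st("back")
yb=-.0723-s["opening"]/2-.0002
for o in np.arange(.040,.0585,.002):
    robot.gripper_to(o); robot.movel(W(0,yb+o/2,Z),vel=.02); st("ease %.3f"%o)
o=.058
for k in range(1,40):
    robot.movel(W(0,yb+o/2+k*.0005,Z),vel=.02); s=st("push %.1f"%(k/2))
    if (RB.T@s["contact_force"][:2])[1]<-15: print("LOCK?"); break
E
```

```text
back t13.62 b [ 0.0002 -0.0724  0.0667] open 0.0386 F [-0.5 -1.   6.8]
ease 0.040 t14.09 b [ 0.0002 -0.0721  0.0665] open 0.0402 F [ 1.7 -3.3  3.4]
ease 0.042 t14.56 b [ 0.0001 -0.0713  0.0664] open 0.0423 F [ 2.2 -5.2  2.2]
ease 0.044 t15.03 b [ 0.     -0.0703  0.0662] open 0.0439 F [ 3.8 -5.4 -3.6]
ease 0.046 t15.49 b [-0.0001 -0.0693  0.0661] open 0.0457 F [ 3.6 -5.6 -7.2]
ease 0.048 t15.96 b [-0.0003 -0.0682  0.0661] open 0.0482 F [ 2.9 -5.2 -7.9]
ease 0.050 t16.43 b [-0.0004 -0.0672  0.0662] open 0.0499 F [ 1.1 -5.6 -7.9]
ease 0.052 t16.89 b [ 0.0002 -0.0661  0.0667] open 0.0518 F [ 0.1 -5.3  1.1]
ease 0.054 t17.36 b [-0.     -0.065   0.0664] open 0.0543 F [-0.2 -3.8 -1.4]
ease 0.056 t17.82 b [-0.     -0.0639  0.0664] open 0.0560 F [ 0.6 -3.4 -1.2]
ease 0.058 t18.29 b [-0.     -0.0629  0.0664] open 0.0579 F [-0.1 -3.4 -0.3]
push 0.5 t18.54 b [ 0.     -0.0628  0.0664] open 0.0585 F [ 0.4 -6.4 -1.1]
push 1.0 t18.79 b [ 0.     -0.0627  0.0664] open 0.0577 F [ 0.7 -9.4 -1.9]
push 1.5 t19.04 b [-0.     -0.0626  0.0664] open 0.0583 F [  0.9 -12.   -2.6]
push 2.0 t19.29 b [ 0.     -0.0625  0.0664] open 0.0578 F [  0.5 -15.2  -4.2]
LOCK?
```

The pawl dropped straight into a notch, but the pad is then only about 1 to 2 mm in, too close to the 1.2 mm limit. I'll re-squeeze and move on one notch.

```bash
python3 -W ignore - <<'E'
from h import *
Z=.0664; yb=-.0917
robot.gripper_to(.070); robot.movel(W(0,yb+.0192,Z),vel=.05); st("re")
robot.gripper_to(.036,20); robot.wait(.2); st("squeezed")
robot.movel(W(0,yb+.0192+.0065,Z),vel=.03); s=st("fwd")
yb=yb+.0065
for o in np.arange(.041,.0585,.003):
    robot.gripper_to(o); robot.movel(W(0,yb+o/2,Z),vel=.03); st("ease %.3f"%o)
for k in range(1,22):
    robot.movel(W(0,yb+o/2+k*.0005,Z),vel=.03); s=st("push %.1f"%(k/2))
    if (RB.T@s["contact_force"][:2])[1]<-17: print("LOCK?"); break
E
```

```text
re t19.95 b [-0.0001 -0.0729  0.0663] open 0.0700 F [-0.8 -0.5  0.3]
squeezed t20.53 b [ 0.0003 -0.0727  0.0671] open 0.0385 F [-2.1 -1.2  7.4]
fwd t20.90 b [ 0.0003 -0.0666  0.067 ] open 0.0385 F [-2.1 -5.   7. ]
ease 0.041 t21.37 b [ 0.0002 -0.0654  0.0668] open 0.0415 F [-1.8 -6.3  5.1]
ease 0.044 t21.83 b [ 0.0002 -0.0638  0.0666] open 0.0443 F [-0.5 -6.6  2.5]
ease 0.047 t22.30 b [-0.0002 -0.0621  0.0662] open 0.0471 F [ 0.2 -5.6 -2.3]
ease 0.050 t22.77 b [-0.     -0.0604  0.0664] open 0.0502 F [ 0.3 -4.7 -1.5]
ease 0.053 t23.23 b [ 0.     -0.0589  0.0664] open 0.0530 F [-0.2 -4.9 -0.2]
ease 0.056 t23.70 b [-0.     -0.0573  0.0664] open 0.0559 F [ 0.7 -4.4 -0.2]
push 0.5 t23.95 b [-0.     -0.0573  0.0664] open 0.0560 F [-0.1 -8.2 -1. ]
push 1.0 t24.20 b [ 0.     -0.0572  0.0664] open 0.0559 F [-0.3 -9.7 -2.4]
push 1.5 t24.45 b [ 0.     -0.0569  0.0664] open 0.0565 F [  0.6 -12.5  -2.3]
push 2.0 t24.70 b [ 0.     -0.0565  0.0664] open 0.0559 F [  0.7 -12.5  -1.8]
push 2.5 t24.95 b [ 0.     -0.056   0.0664] open 0.0561 F [  0.6 -12.5  -2.5]
push 3.0 t25.20 b [-0.     -0.0545  0.0664] open 0.0562 F [-0.2 -5.9 -0.4]
push 3.5 t25.45 b [ 0.     -0.0543  0.0664] open 0.0558 F [-0.6 -7.3 -1.6]
push 4.0 t25.70 b [-0.     -0.0539  0.0664] open 0.0559 F [-0.6 -9.  -1.9]
push 4.5 t25.95 b [ 0.     -0.0535  0.0664] open 0.0559 F [ 0.6 -9.1 -2.1]
push 5.0 t26.20 b [ 0.     -0.053   0.0664] open 0.0564 F [ 0.3 -9.5 -2.1]
push 5.5 t26.45 b [-0.     -0.0525  0.0664] open 0.0558 F [ -0.4 -10.1  -1.3]
push 6.0 t26.70 b [ 0.     -0.0522  0.0664] open 0.0559 F [ -0.5 -11.1  -2.3]
push 6.5 t26.95 b [-0.     -0.0521  0.0664] open 0.0563 F [  0.2 -14.7  -2.2]
push 7.0 t27.20 b [ 0.     -0.052   0.0664] open 0.0562 F [ -0.1 -17.   -3.4]
LOCK?
```

Locked one notch further: the pawl dropped at -0.055 and the notch wall was met at -0.052. The pad is now about 12 to 14 mm in. Let go and check from above.

```bash
python3 -W ignore - <<'E'
from h import *
import pickle
robot.movel(W(0,-.0545,.0664),vel=.05); robot.gripper_to(.085); st("open")
robot.movel(W(0,-.0545,.21),vel=.15); cs=[];ims=[]
for i,y in enumerate((-.0545,.03)):
    robot.movel(W(0,y,.21),vel=.15); robot.wait(.3); cs.append(imaging.calibration("wrist")); ims.append(imaging.grab_frame("wrist")[...,::-1])
    cv2.imwrite(f"pics/e{i}.png",ims[-1])
pickle.dump(cs,open("ce.pkl","wb")); st()
z=[cv2.convertScaleAbs(cv2.resize(im[120:290,a:a+230],None,fx=3.4,fy=1.76,interpolation=cv2.INTER_CUBIC),alpha=1.5,beta=15) for im,a in zip(ims,(230,90))]
cv2.imwrite("pics/e.png",np.vstack(z)); print(z[0].shape)
E
```

```text
open t27.85 b [ 0.     -0.0543  0.0664] open 0.0851 F [-0.5 -0.   0. ]
 t30.62 b [-0.      0.0295  0.21  ] open 0.0848 F [0.  0.6 0.5]
(299, 782, 3)
```

View pics/e.png

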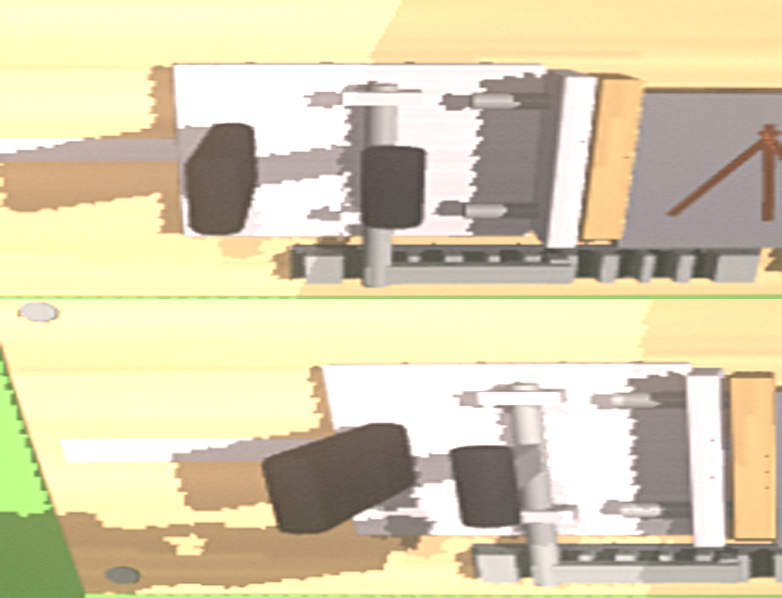

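```bash
python3 -W ignore - <<'E'
from h import *
import pickle
cs=pickle.load(open("ce.pkl","rb")); c0=pickle.load(open("cs.pkl","rb"))
def b(P): return np.r_[RB.T@(P[:2]-CT),P[2]].round(4)
a=lambda u,v:(230+u/3.4,120+v/1.76); e=lambda u,v:(90+u/3.4,120+(v-299)/1.76)
for k,p,q,z in(("postTL",a(187,170),e(264,463),.104),("postBL",a(195,232),e(281,531),.104),("lever",a(393,187),e(486,486),.088),("padTR",a(639,79),e(773,374),.046),("padBR",a(625,244),e(774,538),.046),("padBL",a(583,240),e(735,540),.046)):
    print(k,b(tri(cs,(p,q))),b(plane(cs[0],[p],z)[0]),b(plane(cs[1],[q],z)[0]))
# pad at the start, same method (w0,w1): right edge of pad top
for p,q in(((230,162),(392,161)),((234,252),(391,255))): print("pad start",b(tri(c0,(p,q))))
im=[cv2.imread(f"pics/{n}.png") for n in("e1","w1")]
z=[cv2.resize(im[0][120:290,225:455],None,fx=3.4,fy=1.76,interpolation=cv2.INTER_CUBIC),cv2.resize(im[1][120:290,300:530],None,fx=3.4,fy=1.76,interpolation=cv2.INTER_CUBIC)]
cv2.imwrite("pics/f.png",cv2.convertScaleAbs(np.vstack(z),alpha=1.4))
E
```

```text
postTL [-0.0111 -0.0793  0.1001] [-0.0108 -0.079   0.104 ] [-0.0135 -0.0775  0.104 ]
postBL [ 0.016  -0.0783  0.1019] [ 0.0152 -0.0781  0.104 ] [ 0.0153 -0.0774  0.104 ]
lever [ 0.0008 -0.0358  0.0881] [ 0.0009 -0.0358  0.088 ] [ 0.0008 -0.0358  0.088 ]
padTR [-0.0394  0.0268  0.0406] [-0.0393  0.0254  0.046 ] [-0.0408  0.0269  0.046 ]
padBR [0.04   0.0269 0.0506] [0.0431 0.0281 0.046 ] [0.0404 0.0269 0.046 ]
padBL [0.0408 0.0168 0.0469] [0.0409 0.017  0.046 ] [0.0414 0.0168 0.046 ]
pad start [-0.0384 -0.0126  0.0291]
pad start [ 0.0409 -0.0123  0.0433]
```

View pics/f.png

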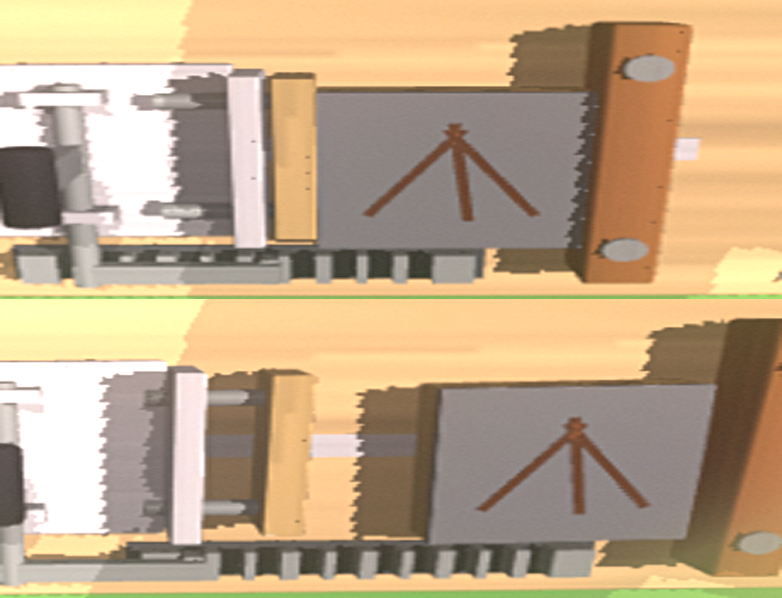

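The crop shows the block flat on the fence and the lever free: bar to post is 43 mm, against 42 at the start. Estimates of how far the pad is in range from 13.4 to 15.3 mm, which is close to the upper limit. I'll grip the post alone, with one finger in the 25 mm gap, and draw the frame back within the notch's play. This also confirms that the pawl is held on both sides.

```bash
python3 -W ignore - <<'E'
from h import *
robot.gripper_to(.022,20)
robot.movel(W(0,-.074,.13),vel=.2)
hit=robot.movel(W(0,-.074,.080),vel=.1,until_force=4); st("down %s"%hit)
if not hit:
    robot.gripper_to(.006,20); s=st("grip")
    for y in(-.0746,-.0752,-.0758,-.0764):
        robot.movel(W(0,y,.080),vel=.02); s=st("pull")
        if (RB.T@s["contact_force"][:2])[1]>7: break
    robot.gripper_to(.022)
    st("rel")
E
```

```text
down False t32.71 b [ 0.0004 -0.0738  0.0807] open 0.0223 F [-0.2  0.2  0.9]
grip t32.94 b [ 0.0006 -0.0743  0.081 ] open 0.0115 F [-0.6 -2.1  7.1]
pull t33.19 b [ 0.0006 -0.0747  0.081 ] open 0.0113 F [-1.1 -0.   7.5]
pull t33.44 b [ 0.0006 -0.0753  0.081 ] open 0.0114 F [-0.6  1.5  6.6]
pull t33.69 b [ 0.0006 -0.0758  0.081 ] open 0.0114 F [-2.   2.2  7.4]
pull t33.94 b [ 0.0006 -0.0764  0.081 ] open 0.0113 F [-0.5 -0.7  7.4]
rel t34.21 b [-0.     -0.0764  0.08  ] open 0.0219 F [ 0.   0.4 -0.5]
```

```bash
python3 -W ignore - <<'E'
from h import *
robot.movel(W(0,-.0764,.21),vel=.2); robot.gripper_to(.085); robot.movel(W(0,-.0545,.21),vel=.15); robot.wait(.3); st()
c=imaging.calibration("wrist"); im=imaging.grab_frame("wrist")[...,::-1]
print(proj(c,W(.0008,-.0358-.002,.088)))
old=cv2.imread("pics/e0.png")
z=[cv2.convertScaleAbs(cv2.resize(i[120:290,230:460],None,fx=3.4,fy=1.76,interpolation=cv2.INTER_CUBIC),alpha=1.5,beta=15) for i in(im,old)]
cv2.imwrite("pics/e3.png",np.vstack(z))
E
```

```text
t36.24 b [-0.     -0.0548  0.21  ] open 0.0848 F [ 0.9 -0.7 -0.3]
[[343.37483143 226.15176731]]
```

View pics/e3.png

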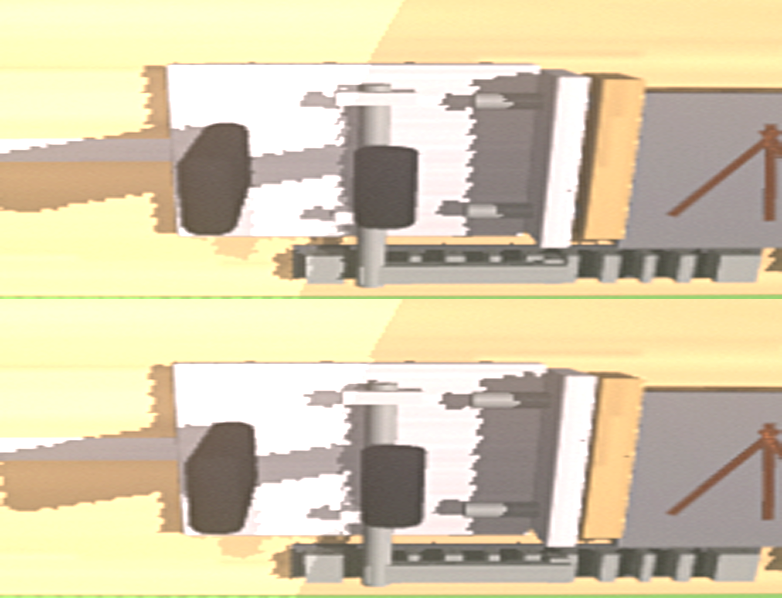

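The frame, post and lever all moved back together by about 2 mm. The lever angle is unchanged and the block is still flat, so I'm handing in.

```bash
python3 -W ignore - <<'E'
from h import *
st(); robot.close_job()
E
```

```text
t36.29 b [-0.     -0.0548  0.2099] open 0.0848 F [ 0.8  0.2 -0.3]
the job is handed in; nothing more can be done
```

The block is clamped against the fence with the pawl down in a notch. I handed the job in at 36.3 s with nothing touched; no verdict was reported.

**What I did**
- I squeezed the lever and slid the frame. The force rise showed the block against the fence after about 40.5 mm, and I pushed the pad about 4 mm in.
- The pawl first dropped into a notch with the pad only about 1–2 mm in. That was too close to the 1.2 mm limit, so I squeezed again and moved on one notch, about 11.5 mm.
- That notch was firm against a 17 N push. Because the pad was then near its upper limit, I gripped the post alone and drew the frame back about 2 mm within the notch's play.

**Last checks**
- In the last picture the lever moved with the post and kept its angle. It was measured free just before that: 43 mm from the back of the post to the grip bar, against 42 mm at the start and 44 mm from the text.
- The block is flat against the fence, and the tool force is about zero.
- I never moved the arm near the bystanders, but I did not check them again at the end.

**What failed or disagreed**
- My first squeeze missed the grip bar. The fingertips stood higher than the stated overhang suggests, so the gripper pushed the post with about 27 N against the locked pawl. I then went lower.
- Before the final draw-back, my estimates of how far the pad was in ranged from 13.4 mm by force to 15.3 mm by camera. After it, it should be about 11.5–13 mm.
- The draw-back met no clear rear wall, so the pawl is confirmed only by the earlier lock and the lever angle.

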